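Fit a fresh soap cartridge in the hot-lather machine

ROBOT

A 7-joint arm with a two-finger parallel gripper is mounted at the origin on the work surface. World frame = base frame: x ahead of the robot, y to its left, z up, the work surface at z = 0. Lengths are in m, angles in rad, forces in N, time in s.
With the tool pointing down it reaches from about 0.425 to 0.925 m from the base axis. Payload 6.8 kg.
Tool frame: the origin (TCP) lies on the mounting face of the last link; the fingertips stand 173 mm ahead of it and the grasp point (between the pads) lies 155 mm ahead of it; z points along the fingers, y is the line along which they close (so a half turn about z gives the same grasp; the last joint's range is limited). The gripper opens to 85 mm and grips with 20 to 120 N. Pads are 22 mm wide; open, the fingers measure 114 mm over their backs; the gripper's body (76 mm by 85 mm) begins 54 mm behind the grasp point. The pads swing forward as they close: fully open they stand 13 mm farther back than shut.
Start: joints at [-1.209, 0.477, 0.022, 1.555, -0.011, 1.109, -0.083], TCP at [0.306, 0.602, 0.405] pointing down, gripper open.
Joint ranges: [-2.96, 2.96], [-0.34, 2.1], [-1.41, 1.46], [0.24, 2.44], [-1.37, 4.51], [0.17, 1.92], [-2.96, 2.96]. Speed limits (rad/s): [2.39, 2.39, 3.14, 3.14, 3.14, 3.14, 3.14].

INTERFACE

Orientations are given as a rotation vector (axis times angle).
In Python, from bench import r gives the robot as it stands.
- The arm moves only by the tool carry_out, never from a script. Its argument "moves" is a list of rows, each a list of 5 numbers: the shift along the tool's x, y, z in m, then the turn about the tool's z in rad, then the finger opening in m, from 0 to 0.0854. In form: [[dx, dy, dz, roll, claw], ...]. A call has exactly 8 rows; each row is the pose to reach, as a shift and turn from the pose commanded when the call began, along the tool's axes at that moment; what a row does not reach only later rows make up. A row lasts 1/10 s, in which the tool goes at most 50 mm and 8.59 degrees, less where a joint would pass 70% of its speed; a pose out of reach is approached as far as the arm can. A call with a gripper value outside its range is refused whole. The fingers move at their own pace and stop on an object; "force" is the grip in N (left out, the last holds). Time passes only in rows, so rows that repeat a pose let the fingers close, or fill a call up. It gives the time, the measured TCP pose, the force, the opening and the grip force at its end, in the units of the state.
- r.get_obs(): the state, without advancing time (a new reading comes with each control period).
- r.grab_frame(name): name is "scene" or "top"; returns the picture (384x512x3 uint8, red, green, blue); there is no depth.
- r.calibration(name): a dict with "fx", "fy", "cx", "cy" (pixels), "rvec" (rotation vector, rad) and "tvec" (3), from world to camera coordinates, as OpenCV has them. Camera axes: x right, y down, z forward; pixel columns grow to the right and rows downward; lengths in m; the calibration is good to about 2 mm. A picture is of the moment at which its call begins. calibration takes no time and is no camera call.
- r.hand_in(): hands the job in; it is judged then, once.
The state is a dict: "clock": time; "joints": joint angles; "qvel": joint speeds; "tau": joint torques, N m; "tcp_pos": TCP position; "orientation": TCP orientation; "contact_force": force on the tool from outside, world axes, zero at the start; "moment": the same for the moment, N m; "grip_width": finger opening in m; "gripper_force": force on a finger pad.
Only numpy, scipy, OpenCV 4.12 (cv2) and the standard library are available. Lean on these libraries where they do the work, as an engineer would, in place of code of your own. Each camera call takes 0.05 s, during which the arm holds its last target. There are 200 camera calls.

TASK

Take the dust cover off the lather machine's socket and set it down flat, knob up, on the marble. Then fit the fresh soap cartridge in the socket: feel for the slots with light pressure, push it down against the spring, turn it a quarter turn clockwise to the stop and let it spring up into its lock, so that it stays there upright when you let go. Do not force it, and leave the barber's other things where they are.

Things in the scene. Friction and masses are not known exactly. Their poses are not given: they have to be found in the camera images.
- machine: hot-lather machine, fixed: steel casing 165 mm deep, 150 wide, flat black deck on top 110 above the marble; spout and drip tray on its front (-x side) reach 118 ahead of the origin, the back is at +98. Origin on the marble under the casing; x to the back, z up. Bare marble lies off its front left (+y) corner.
- socket (a point): centre of the top rim of the bayonet collar on the machine's deck, 144 mm above the marble, 30 behind the machine's origin; axes are the machine's. Collar: aluminium wall 76 outside, 63 inside diameter, 34 high; fixed. It holds the lip and the spring plate.
- lip (a point): on the socket's axis, level with the top of the steel lip inside the collar, 4 mm below the rim. Lip 8 thick, bore 44 diameter, two opposite entry slots 13.5 wide reaching to the wall. The slots' line is roughly the machine's x axis but off by up to 0.6 rad either way: the collar is clamped as it came; no reading tells it. Look from above with the cover off, or feel for it.
- spring (a point): on the socket's axis, level with the spring plate's top at rest, 16 mm below the rim. It pushes up with 2 N at first touch, 7.6 N where the cartridge locks, 13.5 N at its stop 32.5 below the rim. Below the lip the lugs turn a quarter turn clockwise from above, to a hard stop (the other way they stop at once); there the lip's underside has pockets 3 deep, 15 wide.
- cartridge: soap cartridge, white and grey plastic, 0.22 to 0.39 kg, standing on its nose. Origin: centre of the nose's underside, z up. Neck 40 mm diameter up to 36, its foot narrowed to 34. Body 66 diameter from 36 to 88. Origin below the rim: 12 with lugs on the lip, 16 to 19 loose in the slots, over 27 to turn it, 24 when locked, 27 if stuck half turned.
- lugs (a point): on the cartridge's axis, 11.5 mm above its origin, midway between its two lugs. They stick out of the neck to +x and -x, to 29 from the axis, each 10 wide and 7 high. On the lip with its nose in the bore the cartridge has 2 mm of sideways play.
- bar (a point): top centre of the cartridge's finger bar, 123 mm above its origin. Bar 50 long (along the cartridge's x, in line with the lugs), 14 thick, rising 35 from the flat top of the body.
- cover: black dust cover lying on the collar, 60 g: flange 82 mm diameter, 5 thick, a boss 56 diameter and 3.5 deep below it, a knob 22 diameter, 30 high on top (8.5 to 38.5 above the origin). Origin at the centre of the boss's underside; z up.
- shaker: steel powder shaker, 56 diameter, 105 high; origin under its centre. Leave alone.
- tonic: glass bottle with a black cap, 56 diameter, 125 high; origin under its centre. Leave alone.
- bowl: steel lather bowl on a foot, 120 diameter, 90 high, with a shaving brush leaning out towards its +x; origin under its foot. Leave alone.
- duster: neck brush on a wooden handle, standing, 85 wide, 142 high; origin under its foot. Leave alone.
- scissors: steel scissors lying flat, 165 long along x, 65 wide; origin at the pivot. Leave alone.
- comb: black comb lying flat, 190 long along x, 30 wide. Leave alone.
- razor: folded-out razor lying flat, 210 long along x, 17 wide. Leave alone.
Not all that is in view belongs to the job. Leave any turquoise look-alike of the cover alone. Leave any purple look-alike of the cartridge alone.

How it is judged:
On the way, in this order (a step that is already met when the one before it is completed fails the run):
1. the dust cover lies flat on the marble, knob up, let go of (height (world z) of cover below 0.004 m and angle between cover's own z axis and vertical below 0.06 rad and linear speed of cover below 0.02 m/s and contact force between the fingers and cover below 0.1 N), for 0.2 s.
2. the cartridge is pushed down in the socket until its lugs are below the lip (z of cartridge in the frame of socket below -0.0255 m and horizontal distance between cartridge and socket below 0.005 m), for 0.1 s.
At the end, for the whole second after the job is handed in: The cartridge stands at rest in the socket, upright within 4 degrees and within 4 mm of the socket's axis, sprung up into the lock pockets: its origin 22.2 to 25.5 mm below the rim. The cover lies at rest on the marble, knob up (underside within 4 mm of it, tilt below 3.4 degrees) (z of cartridge in the frame of socket between -0.0255 and -0.0222 m and horizontal distance between cartridge and socket below 0.004 m and angle between cartridge's own z axis and vertical below 0.07 rad and linear speed of each of cartridge, cover below 0.02 m/s and angular speed of cartridge below 0.1 rad/s and height (world z) of cover below 0.004 m and angle between cover's own z axis and vertical below 0.06 rad); the robot touches nothing.
It fails at once if cartridge forced: more than 50 N between the cartridge and the machine (contact force between cartridge and machine above 50 N).
It fails at once if one of the barber's other things moved by more than 25 mm (distance of any of shaker, tonic, bowl, duster, scissors, comb, razor from where it was at the start of the episode above 0.025 m).
It also fails if it takes over 72 s, if anything falls off the work surface, if the arm or the gripper's body presses on something with over 40 N, if the wrist force passes 120 N, or if a joint passes its speed limit or range.

## Working session

There is one attempt and no reset: what is moved stays moved. The work goes in short steps, Python scripts to look and compute and a tool call to move; the robot and the scene stay as the last step left them, time stands still between calls to the robot, and variables do not carry over. Pictures are saved under pics/ and viewed, at most 10 in all, crops included, and the job is handed in when it is done.

Besides the shell and the picture viewer there is one more tool, called in YAML: its name, and indented under it one key for each argument. carry_out: Moves the arm, as the interface text tells. Its arguments: {"type":"object","properties":{"moves":{"type":"array","items":{"type":"array","items":{"type":"number"}}},"force":{"type":"number"}},"required":["moves"]}

```bash
mkdir -p pics; cat > h.py <<'E'
import numpy as np, cv2
from bench import r
def save(n,name):
    im=r.grab_frame(n); cv2.imwrite('pics/'+name,im[:,:,::-1]); return im
def cal(n):
    c=r.calibration(n); K=np.array([[c['fx'],0,c['cx']],[0,c['fy'],c['cy']],[0,0,1.]])
    R=cv2.Rodrigues(np.array(c['rvec'],float))[0]; return K,R,np.array(c['tvec'],float)
def ray(n,u,v,z):
    K,R,t=cal(n); d=R.T@np.linalg.solve(K,[u,v,1.]); o=-R.T@t
    return o+d*(z-o[2])/d[2]
def proj(n,p):
    K,R,t=cal(n); q=K@(R@np.array(p)+t); return q[:2]/q[2]
E
python3 - <<'E'
from h import *
a=save('scene','s0.png');b=save('top','t0.png')
for n in('scene','top'):
    K,R,t=cal(n);print(n,K[0,0],-R.T@t,R.T[:,2],R.T[:,0])
o=r.get_obs();print(o)
E
```

```text
scene 477.2811203274285 [0.98787521 0.62650573 1.06314263] [-0.35383965 -0.54992059 -0.75656119] [-0.85227107  0.52276896  0.0186183 ]
top 474.02952533559204 [ 0.41187458 -0.03427614  1.48071721] [ 0.10159084 -0.01381223 -0.99473038] [-0.01727495 -0.99977734  0.01211804]
{'clock': 0.1, 'joints': array([-1.20911053,  0.47771029,  0.0223617 ,  1.55632752, -0.01152684,
        1.1092713 , -0.08307073]), 'qvel': array([ 5.17841378e-04, -2.11330354e-03,  5.05115402e-04, -3.49182856e-03,
       -2.89138004e-05,  3.57180466e-04, -2.34875356e-03]), 'tau': array([ 4.70986037e-03, -5.97752559e+01,  1.61389042e+00, -2.81952864e+01,
        1.28735224e-02,  5.09095189e-03, -7.20735045e-06]), 'tcp_pos': array([0.30545824, 0.60166436, 0.40383844]), 'orientation': array([-7.31075416e-01, -3.05506398e+00,  2.45775881e-03]), 'contact_force': array([-1.05270851,  0.06337052,  0.89354859]), 'moment': array([ 0.05058847,  0.01360883, -0.00380644]), 'gripper_force': 0.0, 'grip_width': 0.08525031129185784}
```

View pics/s0.png

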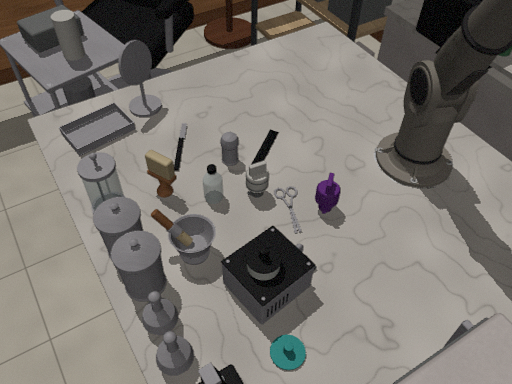

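View pics/t0.png

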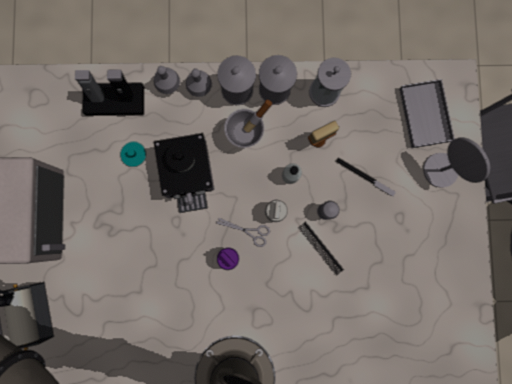

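The scene picture shows the machine at about (268,268) with the black cover on it, and the white cartridge at (257,180). The top view has the knob at (180,157), the cartridge at (277,211), the turquoise decoy at (133,154) and the purple decoy at (228,259). I'll zoom in on the machine and cartridge.

```bash
python3 - <<'E'
from h import *
b=cv2.imread('pics/t0.png');a=cv2.imread('pics/s0.png')
m=cv2.resize(b[120:220,140:220],None,fx=5,fy=5,interpolation=cv2.INTER_CUBIC)
c=cv2.resize(b[185:235,255:305],None,fx=5,fy=5,interpolation=cv2.INTER_CUBIC)
d=cv2.resize(a[150:205,230:280],None,fx=5,fy=5,interpolation=cv2.INTER_CUBIC)
o=np.zeros((525,800,3),np.uint8);o[:500,:400]=np.clip(m*2.2,0,255);o[:250,400:650]=c;o[250:525,400:650]=d
cv2.imwrite('pics/z0.png',o)
for (u,v,z) in [(180,157,.178),(277,211,.123),(133,154,0),(183,165,.11)]: print(ray('top',u,v,z))
E
```

```text
[0.64181109 0.13810114 0.178     ]
[ 0.49043303 -0.13200163  0.123     ]
[0.68506097 0.30968005 0.        ]
[0.63004082 0.13841856 0.11      ]
```

View pics/z0.png

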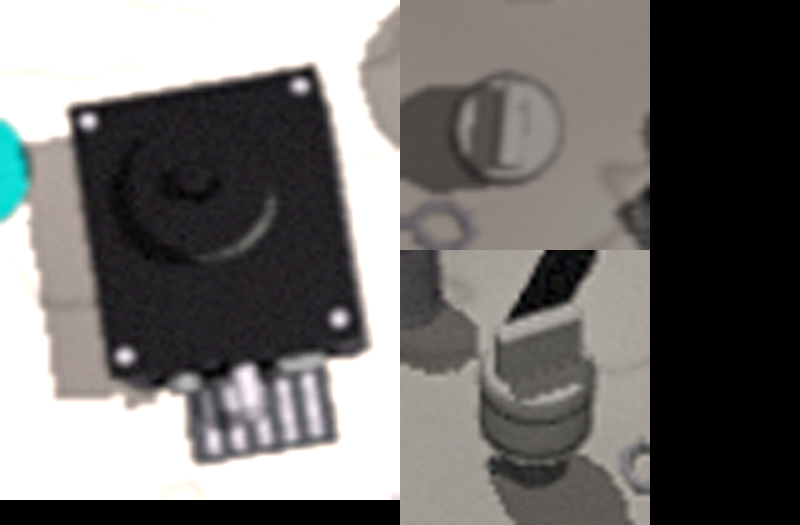

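The crop shows four deck bolts at (89,121), (300,87), (125,356) and (339,318), scaled 5x. The cartridge bar runs roughly along image-vertical, and its bright top strip is visible in the scene view.

```bash
python3 - <<'E'
from h import *
b=cv2.imread('pics/t0.png');a=cv2.imread('pics/s0.png')
P=[]
for x,y in [(89,121),(300,87),(125,356),(339,318)]:
    P.append(ray('top',140+(x+.5)/5-.5,120+(y+.5)/5-.5,.111)[:2])
P=np.array(P);c=P.mean(0);fx=P[0]+P[1]-P[2]-P[3];fy=P[0]+P[2]-P[1]-P[3]
print(P,c,np.arctan2(fx[1],fx[0]),np.arctan2(-fy[0],fy[1]))
yaw=np.arctan2(fx[1],fx[0]);print('socket',c+.0145*np.array([np.cos(yaw),np.sin(yaw)]))
print('knob',ray('top',140+190.5/5-.5,120+181/5-.5,.179))
k=a[155:190,240:275].max(2);print(k[5:30])
g=b[195:228,262:295].max(2);print(g)
E
```

```text
[[0.69377009 0.21291153]
 [0.71220962 0.08939898]
 [0.55510769 0.19176367]
 [0.57532229 0.06766705]] [0.63410242 0.14043531] 0.1543772588500125 0.15485950668644058
socket [0.64842998 0.1426649 ]
knob [0.64539045 0.14461112 0.179     ]
[[150 148 151 155 158 163 167 169 167 168 169 172 155  83  15  18  14  26
   12   0  15  32  54  86 133 176 170 170 171 170 166 169 168 170 170]
 [115 157 159 167 165 169 168 168 170 170 171 165 114  23  19  13   8  20
   44  57  77 109 141 176 166 160 169 171 169 169 169 169 171 168 170]
 [ 94  94 120 166 169 168 168 171 169 170 171 153  39  12  23  43  67  87
  123 144 157 172 170 168 169 161 151 173 169 170 168 170 170 169 170]
 [ 99  95  93 121 171 171 170 169 168 171 164 113  38  62  88 121 158 178
  171 170 169 168 168 164 153 141 152 175 169 171 170 170 170 168 170]
 [ 95  94  95  94 122 169 170 169 171 170 157 101 117 157 175 169 171 169
  164 167 167 154 137 126 103  89 132 174 169 171 168 169 168 170 170]
 [ 96  97  95  97  96 123 172 170 164 156 168 174 168 169 169 168 165 168
  157 135 121 104  91  80  82  92 132 172 172 173 172 171 170 170 
[... 2252 characters left out ...]
6
  102 103  99 102  99  93  82  77  55  59 115 173 166 168 167 164 166]
 [164 160 162 163 160 136  70  80  79  55  74  78  91  93 100 101 101 102
   97 100  97  94  88  85  63  62  73  70 118 171 167 168 168 165 165]
 [162 163 163 161 158 132  68  81  83  85  72  48  65  74  81  89  89  89
   90  92  89  76  68  71  73  77  84  66 113 170 167 164 165 166 168]
 [160 160 160 162 165 148  60  77  84  85  90  85  75  62  62  58  65  62
   62  60  52  68  78  89  89  83  75  65 114 170 166 165 165 162 165]]
[[141 140 140 ... 142 142 141]
 [140 139 140 ... 142 142 141]
 [140 140 141 ... 142 141 142]
 ...
 [116 114 111 ... 148 148 148]
 [105 106 104 ... 148 148 148]
 [114 113 106 ... 148 148 148]]
```

```bash
python3 - <<'E'
from h import *
b=cv2.imread('pics/t0.png');a=cv2.imread('pics/s0.png')
A=ray('scene',249.2,168.3,.123);B=ray('scene',265.4,162.9,.123);print(A,B,np.linalg.norm(A-B),np.arctan2(*(A-B)[[1,0]]))
e=(A-B)[:2]/np.linalg.norm((A-B)[:2]); n=np.array([-e[1],e[0]])
for s in(-1,1): print('bar centre',(A+B)[:2]/2+s*.007*n)
np.set_printoptions(linewidth=250,threshold=100000)
print(b[196:226,262:292].max(2))
E
```

```text
[ 0.5228029  -0.12926061  0.123     ] [ 0.4741496  -0.12414041  0.123     ] 0.04892198282214992 -0.10485257104099906
bar centre [ 0.49774363 -0.13366207]
bar centre [ 0.49920888 -0.11973896]
[[140 139 140 140 139 140 140 140 139 140 139 141 140 141 140 140 139 139 139 140 140 140 141 141 141 142 141 141 142 141]
 [140 140 141 140 140 140 140 140 141 139 140 142 142 140 142 141 140 141 140 140 141 141 140 140 141 140 140 141 141 142]
 [141 139 140 140 139 139 140 140 140 142 140 140 139 136 135 136 138 141 141 141 142 140 141 140 140 141 141 141 141 142]
 [141 141 140 140 141 141 140 141 141 140 134 127 116 109 108 112 124 131 135 138 141 140 141 141 141 140 140 141 141 142]
 [143 142 142 142 142 142 142 141 135 121 103  96  98  97  99 104 103 104 113 125 135 139 142 140 141 141 140 140 141 142]
 [137 136 136 136 136 136 133 122 100  86  90 111 127 122 116 123 121 116 118 115 115 126 137 141 141 141 140 140 142 141]
 [ 98  97  96  98  97  96  91  79  68  72  84  97 110 112 118 139 144 142 140 134 120 111 120 135 141 141 141 140 142 141]
 [ 77  76  77  76  75  68  67  72  76  79  82  8
[... 2081 characters left out ...]
 59  72  89 100 104 105 110 107 101  99 104 117 136 146 147 146 146 147 147 147 147]
 [ 77  77  78  76  75  75  74  71  65  59  61  72  74  77  80  85  87  96 117 132 141 146 147 146 146 146 146 147 148 148]
 [ 75  75  76  83  90  92  91  91  91  92 107 119 117 115 116 123 130 134 141 144 147 147 147 147 146 147 147 148 148 149]
 [ 93  93  97 112 131 134 134 134 134 134 138 142 142 141 141 143 146 146 146 146 146 146 147 147 147 147 148 148 148 148]
 [128 128 126 133 143 145 144 145 144 144 144 145 145 144 144 145 145 145 145 145 146 146 147 146 147 147 148 149 148 149]
 [116 114 111 117 131 142 145 145 144 144 143 143 142 144 145 145 145 145 145 146 145 146 146 148 148 148 148 148 149 148]]
```

```bash
python3 - <<'E'
from h import *
A=ray('top',275.7,201.2,.123);B=ray('top',274.3,217.3,.123);print(A,B,np.linalg.norm(A-B),np.arctan2(*(A-B)[[1,0]]))
e=(A-B)[:2]/np.linalg.norm((A-B)[:2]); n=np.array([-e[1],e[0]]);print((A+B)[:2]/2-.007*n)
# body top disc extremes z=.088
for u in [(266.3,209.5),(286.7,209.5),(277,199.2),(277,221)]: print(ray('top',*u,.088))
# knob centroid-cover: shadows; predicted projection of socket-based knob
s=[.6484,.1427]
print(proj('top',[*s,.179]),proj('scene',[*s,.179]))
a=cv2.imread('pics/s0.png');np.set_printoptions(linewidth=250,threshold=100000)
print(a[240:284,242:288].max(2)[::1,::1])
E
```

```text
[ 0.51868358 -0.12891789  0.123     ] [ 0.47250329 -0.12384171  0.123     ] 0.04645843282442682 -0.10948136456920553
[ 0.4948286  -0.13333789]
[ 0.49739688 -0.10311423  0.088     ]
[ 0.49640394 -0.16320319  0.088     ]
[ 0.52729068 -0.13533131  0.088     ]
[ 0.4630772  -0.13383723  0.088     ]
[178.2873433 154.6199041] [264.21957524 249.05282322]
[[160 160 158 159 163 162 162 162 148  77  26  28  35  28  32  21  22  29  28  22  32  29  28  29  23  23  24  13  24  30  26  29  28  27  29  28  28  35  30  23  30  28  29  23  20  11]
 [159 159 159 162 163 167 142  71  14  20  29  27  28  26  33  28  24  30  18  30  29  29  27  27  38  26  23  31  31  21  28  28  24  31  20  27  30  27  26  29  24  30  23  23  30  28]
 [159 160 162 161 158 144  74  27  20  27  24  23  30  35  29  29  28  28  21  23  28  26  22  28  26  30  33  21  20  20  32  30  26  26  24  27  31  16  34  21  21  27  21  24  33  19]
 [162 162 163 149 110  49  19  32  26  28  34  20  15  31  32  21  22  30  23  30  23  31  28  20  30  38  26  31  25  27  24  26  22  30  25  32  33  32  28  21  27  21  20  29  26  24]
 [1
[... 6777 characters left out ...]
6   4  17   8  14   5   0  34  43  48  46  45  46  38  20   8   0   9   9  17  17   6  11   9   8   5  21  24   9  17  18  31  25  21  28]
 [ 34  28  31  24  27  33  27  22  31  33  29  29   0  11  23   0  23  22  10  14   9  20   6  10  10   0  12  13  25   2   0   8   0  16   4  12  12  15   8   6  22  30  29  27  32  25]
 [ 32  37  32  28  28  30  33  34  31  31  37  29  30  11  20  13   6  15   7  21  11   9   5  15   0  15  13  18  14   9  21  21   0   1  17   6  25  17  13   3  33  29  24  27  28  23]
 [ 29  27  32  28  25  34  34  30  28  36  30  33  35  35  24  13  14  19  21  12  12  13  14  23  14  20   0   7  11   7  12  20   3  25  19   2   5  22  25  28  26  32  29  26  29  19]]
```

```bash
cat >> h.py <<'E'
def st():
    o=r.get_obs(); R=cv2.Rodrigues(np.array(o['orientation'],float))[0]; return o,R
def go(x,y,z,yaw=None):
    "shift in tool axes to TCP x,y,z; yaw = wanted world angle of tool y axis mod pi"
    o,R=st(); d=R.T@(np.array([x,y,z])-o['tcp_pos']); ty=np.arctan2(R[1,1],R[0,1]); rr=0
    if yaw is not None: rr=-((yaw-ty+np.pi/2)%np.pi-np.pi/2)
    print('shift',d.round(4),'roll',round(rr,4),'tool y yaw',round(ty,4),'tilt',np.arccos(-R[2,2]).round(4),'j7',o['joints'][6].round(3),'t',o['clock'])
E
python3 - <<'E'
from h import *
o,R=st();print(R.round(3)); go(.647,.143,.40,.154)
E
```

```text
[[-0.892  0.453 -0.001]
 [ 0.453  0.892 -0.001]
 [-0.    -0.002 -1.   ]]
shift [-0.5122 -0.2544  0.0043] roll 0.947 tool y yaw 1.101 tilt 0.0016 j7 -0.083 t 0.1
```

carry_out:
  moves:
    - [-0.03, -0.015, 0, 0, 0.06]
    - [-0.07, -0.035, 0, 0, 0.06]
    - [-0.11, -0.055, 0, 0, 0.06]
    - [-0.15, -0.075, 0, 0, 0.06]
    - [-0.19, -0.095, 0, 0, 0.06]
    - [-0.23, -0.115, 0, 0, 0.06]
    - [-0.27, -0.135, 0, 0, 0.06]
    - [-0.3, -0.15, 0, 0, 0.06]
  force: 30

```text
clock: 0.9
tcp_pos: [0.5068, 0.3292, 0.4044]
orientation: [0.735, 3.054, -0.002]
contact_force: [0.6, -0.3, 0.2]
grip_width: 0.0604
gripper_force: 0.0
```

```bash
python3 -c "
from h import *
go(.647,.143,.345)"
```

```text
shift [-0.2096 -0.1019  0.0597] roll 0 tool y yaw 1.0983 tilt 0.0013 j7 0.461 t 0.9
```

carry_out:
  moves:
    - [-0.035, -0.017, 0, 0, 0.06]
    - [-0.075, -0.037, 0, 0, 0.06]
    - [-0.115, -0.056, 0, 0, 0.06]
    - [-0.155, -0.075, 0.01, 0, 0.06]
    - [-0.19, -0.092, 0.02, 0, 0.06]
    - [-0.21, -0.102, 0.04, 0, 0.06]
    - [-0.21, -0.102, 0.06, 0, 0.06]
    - [-0.21, -0.102, 0.06, 0, 0.06]

```text
clock: 1.7
tcp_pos: [0.6453, 0.1451, 0.3412]
orientation: [-0.732, -3.049, 0.005]
contact_force: [-0.7, 0.5, 0.6]
grip_width: 0.0602
gripper_force: 0.0
```

```bash
python3 -c "
from h import *
go(.647,.143,.325)
a=save('scene','s1.png');b=save('top','t1.png')
A=cv2.resize(a[190:300,210:330],None,fx=4,fy=4);B=cv2.resize(b[120:220,140:220],None,fx=4,fy=4)
o=np.zeros((440,800,3),np.uint8);o[:440,:480]=A;o[:400,480:800]=B
cv2.imwrite('pics/z1.png',np.clip(o[:,:,::-1]*1.8,0,255))"
```

```text
shift [-0.0025 -0.0011  0.0162] roll 0 tool y yaw 1.0993 tilt 0.0065 j7 0.87 t 1.7[ WARN:0@1.557] global loadsave.cpp:1063 imwrite_ Unsupported depth image for selected encoder is fallbacked to CV_8U.
```

View pics/z1.png

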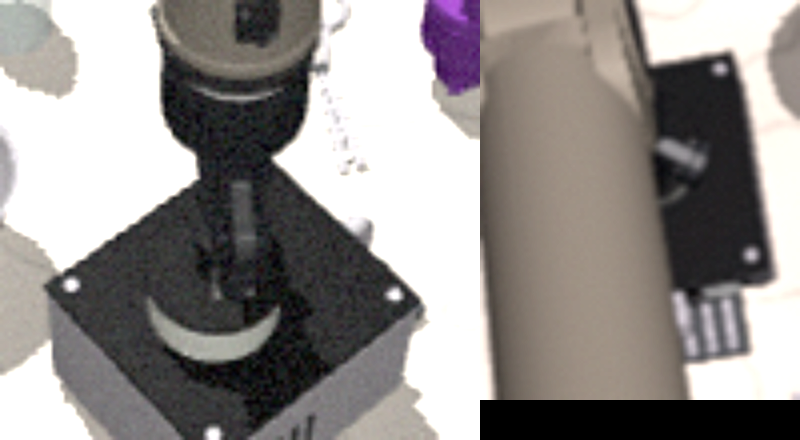

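The fingers straddle the knob, just over the collar at about (215,300) in the crop. Next I'll descend, close and lift.

carry_out:
  moves:
    - [-0.002, -0.001, 0.008, 0, 0.06]
    - [-0.002, -0.001, 0.016, 0, 0.06]
    - [-0.002, -0.001, 0.016, 0, 0.03]
    - [-0.002, -0.001, 0.016, 0, 0.01]
    - [-0.002, -0.001, 0.016, 0, 0.01]
    - [-0.002, -0.001, 0.016, 0, 0.01]
    - [-0.002, -0.001, 0.006, 0, 0.01]
    - [-0.002, -0.001, -0.01, 0, 0.01]
  force: 30

```text
clock: 2.6
tcp_pos: [0.6472, 0.1444, 0.3548]
orientation: [-0.731, -3.054, 0.002]
contact_force: [1.0, 0.0, -0.9]
grip_width: 0.0211
gripper_force: 29.4
```

```bash
python3 -c "
from h import *
go(.50,.28,.35);o=r.get_obs();print(o['tcp_pos'],o['grip_width'],o['gripper_force'],o['contact_force'])"
```

```text
shift [0.1926 0.0542 0.005 ] roll 0 tool y yaw 1.101 tilt 0.002 j7 0.871 t 2.6
[0.64722958 0.14444918 0.3547973 ] 0.021144011481588336 29.407306909561157 [ 0.98220766  0.01163386 -0.87512123]
```

carry_out:
  moves:
    - [0.025, 0.007, -0.01, 0, 0.01]
    - [0.06, 0.017, -0.01, 0, 0.01]
    - [0.1, 0.028, 0, 0, 0.01]
    - [0.14, 0.039, 0.01, 0, 0.01]
    - [0.175, 0.049, 0.03, 0, 0.01]
    - [0.193, 0.054, 0.06, 0, 0.01]
    - [0.193, 0.054, 0.095, 0, 0.01]
    - [0.193, 0.054, 0.12, 0, 0.01]

```text
clock: 3.4
tcp_pos: [0.4994, 0.2811, 0.2346]
orientation: [0.728, 3.056, 0.001]
contact_force: [-0.0, -1.0, -1.5]
grip_width: 0.0208
gripper_force: 29.4
```

```bash
python3 -c "
from h import *
go(.50,.28,.1847);o=r.get_obs();print(o['tcp_pos'],o['grip_width'],o['gripper_force'],o['contact_force'])"
```

```text
shift [-0.0011 -0.0007  0.0499] roll 0 tool y yaw 1.103 tilt 0.0009 j7 0.56 t 3.4
[0.49936499 0.28108735 0.23458103] 0.020758914491365073 29.418285191059113 [-0.04566204 -0.99024268 -1.49607897]
```

Lowering to near contact, slowing at the end.

carry_out:
  moves:
    - [0, 0, 0.02, 0, 0.01]
    - [0, 0, 0.035, 0, 0.01]
    - [0, 0, 0.042, 0, 0.01]
    - [0, 0, 0.045, 0, 0.01]
    - [0, 0, 0.047, 0, 0.01]
    - [0, 0, 0.049, 0, 0.01]
    - [0, 0, 0.05, 0, 0.01]
    - [0, 0, 0.05, 0, 0.01]

```text
clock: 4.2
tcp_pos: [0.5005, 0.2802, 0.1884]
orientation: [0.732, 3.054, 0.003]
contact_force: [-8.7, -4.0, 28.2]
grip_width: 0.021
gripper_force: 32.0
```

```bash
python3 -c "
from h import *
o=r.get_obs();print(o['tcp_pos'],o['grip_width'],o['gripper_force'],o['contact_force'])"
```

```text
[0.50048915 0.2801638  0.18838753] 0.020993361049341974 32.007978558540344 [-8.70551586 -4.01199377 28.20691386]
```

Contact is made. I'll ease off, open and rise.

carry_out:
  moves:
    - [0, 0, -0.003, 0, 0.01]
    - [0, 0, -0.003, 0, 0.01]
    - [0, 0, -0.003, 0, 0.06]
    - [0, 0, -0.003, 0, 0.06]
    - [0, 0, -0.003, 0, 0.06]
    - [0, 0, -0.02, 0, 0.06]
    - [0, 0, -0.05, 0, 0.06]
    - [0, 0, -0.09, 0, 0.06]

```text
clock: 5.0
tcp_pos: [0.4992, 0.2796, 0.2739]
orientation: [-0.73, -3.053, 0.005]
contact_force: [0.9, 0.7, -0.4]
grip_width: 0.06
gripper_force: 0.0
```

```bash
python3 -c "
from h import *
go(.496,-.1335,.40,1.464)"
```

```text
shift [-0.1839 -0.3703 -0.125 ] roll -0.3629 tool y yaw 1.1011 tilt 0.0041 j7 0.552 t 5.0
```

carry_out:
  moves:
    - [0, 0, -0.04, 0, 0.06]
    - [-0.005, -0.01, -0.08, 0, 0.06]
    - [-0.022, -0.045, -0.11, -0.06, 0.06]
    - [-0.04, -0.081, -0.125, -0.12, 0.06]
    - [-0.058, -0.117, -0.125, -0.18, 0.06]
    - [-0.076, -0.153, -0.125, -0.24, 0.06]
    - [-0.094, -0.189, -0.125, -0.3, 0.06]
    - [-0.11, -0.22, -0.125, -0.363, 0.06]

```text
clock: 5.8
tcp_pos: [0.498, 0.0318, 0.3997]
orientation: [-0.165, -3.137, 0.0]
contact_force: [0.7, 0.8, -0.4]
grip_width: 0.0598
gripper_force: 0.0
```

```bash
python3 -c "
from h import *
go(.496,-.1335,.37,1.464)"
```

```text
shift [-0.0154 -0.1646  0.0297] roll 0.0014 tool y yaw 1.4654 tilt 0.0003 j7 1.325 t 5.8
```

carry_out:
  moves:
    - [-0.003, -0.035, 0, 0, 0.06]
    - [-0.007, -0.075, 0, 0, 0.06]
    - [-0.011, -0.115, 0, 0, 0.06]
    - [-0.014, -0.15, 0, 0, 0.06]
    - [-0.0155, -0.165, 0.01, 0, 0.06]
    - [-0.0155, -0.165, 0.03, 0, 0.06]
    - [-0.0155, -0.165, 0.03, 0, 0.06]
    - [-0.0155, -0.165, 0.03, 0, 0.06]

```text
clock: 6.6
tcp_pos: [0.4962, -0.1313, 0.3696]
orientation: [-0.167, -3.136, -0.0]
contact_force: [-0.4, 0.3, 0.5]
grip_width: 0.0601
gripper_force: 0.0
```

```bash
python3 -c "
from h import *
go(.496,-.1335,.27,1.464)
a=save('scene','s2.png');b=save('top','t2.png')
cr=lambda im,y,x,h,w,f,g:cv2.resize(np.clip(im[y:y+h,x:x+w].astype(float)*g,0,255).astype(np.uint8),None,fx=f,fy=f,interpolation=cv2.INTER_CUBIC)
o=np.zeros((600,800,3),np.uint8)
o[:360,:480]=cr(b,138,158,36,48,10,2.5)
o[360:600,:480]=cr(b,138,100,80,160,3,1.3)
o[:320,480:800]=cr(a,240,235,64,64,5,1.8)
o[320:600,480:800]=cr(a,130,225,70,80,4,1)[:,:320]
cv2.imwrite('pics/z2.png',o[:,:,::-1])"
```

```text
shift [-0.0001 -0.0022  0.0996] roll 0.0004 tool y yaw 1.4644 tilt 0.0012 j7 1.699 t 6.6
```

View pics/z2.png

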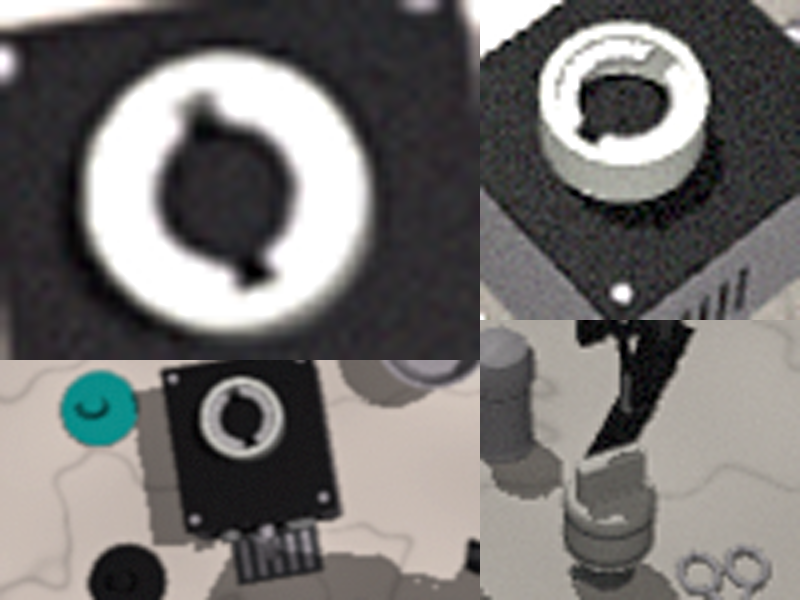

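The slots are clearly visible in the 10x top crop: the upper one at about (200,105), the lower one at about (255,272), and the bore centre at (228,190). The cover lies flat, knob up, on the marble. I'll measure the slots.

```bash
python3 - <<'E'
from h import *
im=cv2.imread('pics/t2.png') ; g=im.max(2).astype(np.float32)
S=10;x0,y0=158,138
big=cv2.resize(g[y0:y0+36,x0:x0+48],None,fx=S,fy=S,interpolation=cv2.INTER_CUBIC)
W=lambda u,v,z:ray('top',x0+(u+.5)/S-.5,y0+(v+.5)/S-.5,z)[:2]
# outer ring: rim circle
_,m=cv2.threshold(big,110,255,cv2.THRESH_BINARY);m=m.astype(np.uint8)
cs,h=cv2.findContours(m,cv2.RETR_CCOMP,cv2.CHAIN_APPROX_NONE)
i=max((k for k in range(len(cs)) if h[0][k][3]<0 and abs(cv2.minEnclosingCircle(cs[k])[0][0]-228)<40),key=lambda k:cv2.contourArea(cs[k]))
P=np.array([W(*p[0],.144) for p in cs[i]])
def fit(P):
    A=np.c_[2*P,np.ones(len(P))];s=np.linalg.lstsq(A,(P**2).sum(1),rcond=None)[0];return s[:2],np.sqrt(s[2]+s[:2]@s[:2])
print('rim',fit(P))
j=max((k for k in range(len(cs)) if h[0][k][3]==i),key=lambda k:cv2.contourArea(cs[k]))
Q=np.array([W(*p[0],.140) for p in cs[j]]);c,rr=fit(Q)
for _ in range(6):
    d=np.abs(np.linalg.norm(Q-c,axis=1)-rr);c,rr=fit(Q[d<.0025])
print('bore',c,rr)
for thr in (85,100,120):
  mm=(big<thr)
  v,u=np.nonzero(mm);X=np.array([W(a,b,.138) for a,b in zip(u[::3],v[::3])]);d=X-c;rad=np.linalg.norm(d,axis=1);k=(rad>.0245)&(rad<.03);a=np.arctan2(d[k,1],d[k,0])
  f=a[np.cos(a)>0];b=a[np.cos(a)<0]%(2*np.pi);print(thr,len(f),len(b),f.mean(),b.mean()-np.pi)
print('slots pts',W(200,105,.138),W(255,272,.138))
# cover
gm=(g<60).astype(np.uint8);gm[:, :100]=0
v,u=np.nonzero(gm[185:216,118:165]);print('cover',ray('top',u.mean()+118,v.mean()+185,.01))
E
```

```text
rim (array([0.64893942, 0.14234312]), np.float64(0.03753205496966511))
bore [0.64920629 0.1429034 ] 0.023274732730825056Traceback (most recent call last):
  File "<stdin>", line 21, in <module>
  File "<stdin>", line 5, in <lambda>
  File "h.py", line 9, in ray
    K,R,t=cal(n); d=R.T@np.linalg.solve(K,[u,v,1.]); o=-R.T@t
          ~~~^^^
  File "h.py", line 6, in cal
    c=r.calibration(n); K=np.array([[c['fx'],0,c['cx']],[0,c['fy'],c['cy']],[0,0,1.]])
ValueError: time passes only in moves, steps and waits
```

```bash
python3 - <<'E'
s=open('h.py').read()
s=s.replace("def cal(n):","import functools\n@functools.lru_cache\ndef cal(n):");open('h.py','w').write(s)
E
python3 - <<'E'
from h import *
g=cv2.imread('pics/t2.png').max(2).astype(np.float32)
S=10;x0,y0=158,138
big=cv2.resize(g[y0:y0+36,x0:x0+48],None,fx=S,fy=S,interpolation=cv2.INTER_CUBIC)
W=lambda u,v,z:ray('top',x0+(u+.5)/S-.5,y0+(v+.5)/S-.5,z)[:2]
c=np.array([.6491,.1426])
v,u=np.nonzero(big<120);X=np.array([W(a,b,.138) for a,b in zip(u,v)]);val=big[v,u]
d=X-c;rad=np.linalg.norm(d,axis=1);a=np.arctan2(d[:,1],d[:,0])
for t in(85,100,120):
  for lo,hi in((.0245,.027),(.026,.030)):
    k=(rad>lo)&(rad<hi)&(val<t);f=a[k&(np.cos(a)>0)];b=a[k&(np.cos(a)<0)]%(2*np.pi);print(t,lo,len(f),len(b),f.mean(),b.mean()-np.pi)
e=W(200,105,.138)-W(255,272,.138);print('axis',np.arctan2(e[1],e[0]))
print(go(.496,-.1335,.27,1.464))
E
```

```text
85 0.0245 385 414 0.3388438795978088 0.3060114709431705
85 0.026 595 558 0.336891385252894 0.31306892773446826
100 0.0245 448 473 0.3407737071735567 0.30003748056184243
100 0.026 729 755 0.34478940689863596 0.31234454069337714
120 0.0245 681 594 0.3121713096668597 0.31549393178661633
120 0.026 1625 1237 -0.2077185185103227 0.5376415359026545
axis 0.3101604939904153
shift [ 0.0005 -0.0024  0.1004] roll 0.001 tool y yaw 1.465 tilt 0.0009 j7 1.699 t 6.7
None
```

carry_out:
  moves:
    - [0, -0.002, 0.03, 0, 0.06]
    - [0, -0.002, 0.065, 0, 0.06]
    - [0, -0.002, 0.09, 0, 0.06]
    - [0, -0.002, 0.105, 0, 0.06]
    - [0, -0.002, 0.1055, 0, 0.03]
    - [0, -0.002, 0.1055, 0, 0.0]
    - [0, -0.002, 0.1055, 0, 0.0]
    - [0, -0.002, 0.1055, 0, 0.0]
  force: 60

```text
clock: 7.5
tcp_pos: [0.4967, -0.1334, 0.2656]
orientation: [0.167, 3.135, 0.001]
contact_force: [-0.2, 1.6, 4.9]
grip_width: 0.0131
gripper_force: 59.0
```

```bash
python3 -c "
from h import *
go(.496,-.1335,.264,1.464);o=r.get_obs();print(o['tcp_pos'],o['grip_width'],o['gripper_force'],o['contact_force'])"
```

```text
shift [ 0.0007 -0.0001  0.0016] roll 0.0003 tool y yaw 1.4643 tilt 0.0026 j7 1.769 t 7.5
[ 0.49670684 -0.13342702  0.26556798] 0.01305421797264087 58.99198830127716 [-0.18711806  1.566713    4.89789483]
```

carry_out:
  moves:
    - [0, 0, -0.02, 0, 0]
    - [0, 0, -0.055, 0, 0]
    - [0, 0, -0.095, 0, 0]
    - [0, 0, -0.135, 0, 0]
    - [0, 0, -0.165, 0, 0]
    - [0, 0, -0.18, 0, 0]
    - [0, 0, -0.18, 0, 0]
    - [0, 0, -0.18, 0, 0]

```text
clock: 8.3
tcp_pos: [0.4955, -0.1335, 0.4436]
orientation: [-0.168, -3.136, -0.0]
contact_force: [-1.1, -1.3, -4.3]
grip_width: 0.0129
gripper_force: 59.1
```

```bash
python3 -c "
from h import *
a=save('scene','s3.png');b=save('top','t3.png')
go(.649,.1426,.445,1.891);o=r.get_obs();print(o['tcp_pos'],o['grip_width'],o['gripper_force'],o['contact_force'])
p=proj('scene',[.4967,-.1334,.27]).astype(int);print(p)
cv2.imwrite('pics/z3.png',cv2.resize(a[max(p[1]-70,0):p[1]+80,p[0]-70:p[0]+80,::-1],None,fx=4,fy=4))"
```

```text
shift [-0.1233  0.2909 -0.0027] roll -0.4271 tool y yaw 1.4639 tilt 0.0028 j7 1.672 t 8.4
[ 0.49539068 -0.13348645  0.4426832 ] 0.01321701403146885 59.09305393695831 [-0.61697494  0.60223881 -4.43197561]
[257 122]
```

View pics/z3.png

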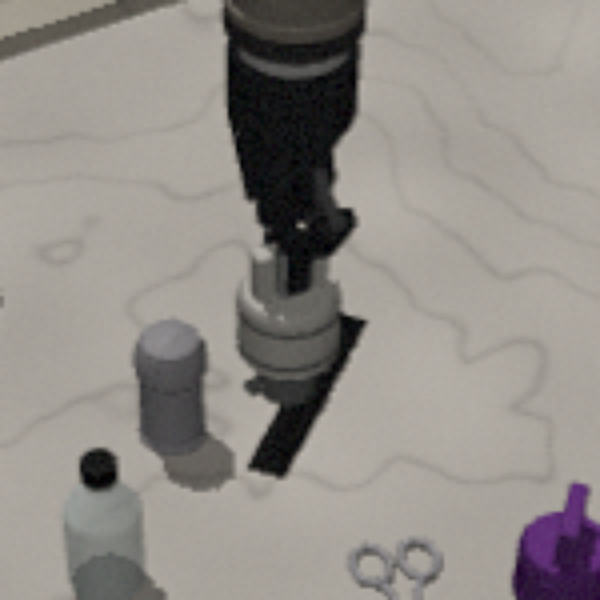

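The cartridge hangs upright in the gripper (about (288,320) in the crop, lug visible on the left). Next I'll carry it over the socket.

carry_out:
  moves:
    - [-0.01, 0.025, -0.003, -0.06, 0]
    - [-0.027, 0.065, -0.003, -0.12, 0]
    - [-0.045, 0.106, -0.003, -0.18, 0]
    - [-0.063, 0.15, -0.003, -0.24, 0]
    - [-0.082, 0.195, -0.003, -0.3, 0]
    - [-0.1, 0.236, -0.003, -0.36, 0]
    - [-0.115, 0.271, -0.003, -0.41, 0]
    - [-0.123, 0.291, -0.003, -0.427, 0]

```text
clock: 9.2
tcp_pos: [0.6499, 0.1476, 0.4448]
orientation: [0.511, -3.097, -0.003]
contact_force: [-0.9, -0.4, -4.3]
grip_width: 0.0133
gripper_force: 59.1
```

```bash
python3 -c "
from h import *
r.grab_frame('top')
go(.649,.1426,.4045,1.891);o=r.get_obs();print(o['tcp_pos'],o['grip_width'],o['gripper_force'],o['contact_force'])
"
```

```text
shift [ 0.0038 -0.007   0.04  ] roll 0.0097 tool y yaw 1.9007 tilt 0.0037 j7 1.632 t 9.25
[0.65045129 0.15034705 0.44456998] 0.013179916672227626 59.030635356903076 [ 2.92276116  3.86429921 -3.30053157]
```

carry_out:
  moves:
    - [0, 0, 0.005, 0, 0]
    - [0, 0, 0.01, 0, 0]
    - [0, 0, 0.015, 0, 0]
    - [0, 0, 0.015, 0, 0]
    - [0, 0, 0.015, 0, 0]
    - [0, 0, 0.015, 0, 0]
    - [0, 0, 0.015, 0, 0]
    - [0, 0, 0.015, 0, 0]

```text
clock: 10.05
tcp_pos: [0.6493, 0.1426, 0.4325]
orientation: [-0.501, 3.101, 0.0]
contact_force: [-0.0, -0.8, -3.2]
grip_width: 0.0134
gripper_force: 59.1
```

```bash
python3 -c "
from h import *
go(.649,.1426,.4135,1.891);o=r.get_obs();print(o['tcp_pos'],o['contact_force'],o['moment'])
"
```

```text
shift [0.0003 0.0002 0.019 ] roll -0.0001 tool y yaw 1.8909 tilt 0.0006 j7 1.634 t 10.05
[0.64934775 0.14255307 0.43251746] [-1.42450702e-03 -7.88476356e-01 -3.18496782e+00] [ 0.06434525  0.02662161 -0.02801075]
```

carry_out:
  moves:
    - [0, 0, 0.01, 0, 0]
    - [0, 0, 0.018, 0, 0]
    - [0, 0, 0.024, 0, 0]
    - [0, 0, 0.028, 0, 0]
    - [0, 0, 0.031, 0, 0]
    - [0, 0, 0.033, 0, 0]
    - [0, 0, 0.033, 0, 0]
    - [0, 0, 0.033, 0, 0]

```text
clock: 10.85
tcp_pos: [0.6494, 0.1427, 0.3994]
orientation: [-0.501, 3.101, 0.0]
contact_force: [-0.1, 0.8, -3.9]
grip_width: 0.0134
gripper_force: 59.2
```

```bash
python3 -c "
from h import *
r.grab_frame('top')
go(.649,.1426,.3905,1.891);o=r.get_obs();print(o['tcp_pos'],o['contact_force'],o['moment'])
"
```

```text
shift [0.0004 0.0001 0.0089] roll -0.0 tool y yaw 1.891 tilt 0.0005 j7 1.636 t 10.9
[0.64943531 0.14263386 0.39940234] [ 0.58303491  0.38213797 -4.26918736] [ 0.23095066 -0.21017231  0.02128885]
```

carry_out:
  moves:
    - [0, 0, 0.001, 0, 0]
    - [0, 0, 0.002, 0, 0]
    - [0, 0, 0.003, 0, 0]
    - [0, 0, 0.004, 0, 0]
    - [0, 0, 0.005, 0, 0]
    - [0, 0, 0.006, 0, 0]
    - [0, 0, 0.007, 0, 0]
    - [0, 0, 0.007, 0, 0]

```text
clock: 11.7
tcp_pos: [0.6495, 0.1427, 0.3924]
orientation: [-0.501, 3.101, 0.0]
contact_force: [0.4, 1.2, -0.6]
grip_width: 0.0131
gripper_force: 59.5
```

```bash
python3 -c "
from h import *
go(.649,.1426,.3905,1.891);o=r.get_obs();print(o['tcp_pos'],o['contact_force'],o['moment'])
"
```

```text
shift [0.0005 0.0001 0.0019] roll 0.0 tool y yaw 1.891 tilt 0.0006 j7 1.637 t 11.7
[0.64945145 0.14267716 0.39244351] [ 0.35971217  1.24156903 -0.61574136] [ 0.22397662 -0.29619051  0.03535884]
```

The lugs are in the slots: depth is about 17 mm with a light spring force. Pushing down slowly.

carry_out:
  moves:
    - [0, 0, 0.002, 0, 0]
    - [0, 0, 0.004, 0, 0]
    - [0, 0, 0.006, 0, 0]
    - [0, 0, 0.008, 0, 0]
    - [0, 0, 0.01, 0, 0]
    - [0, 0, 0.0115, 0, 0]
    - [0, 0, 0.0125, 0, 0]
    - [0, 0, 0.0125, 0, 0]

```text
clock: 12.5
tcp_pos: [0.6495, 0.1427, 0.3807]
orientation: [-0.501, 3.1, 0.001]
contact_force: [-0.2, 1.2, 6.8]
grip_width: 0.013
gripper_force: 60.8
```

```bash
python3 -c "
from h import *
go(.649,.1426,.3796,1.891);o=r.get_obs();print(o['tcp_pos'],o['contact_force'],o['moment'])
"
```

```text
shift [0.0005 0.0001 0.0011] roll 0.0 tool y yaw 1.891 tilt 0.0013 j7 1.638 t 12.5
[0.64952581 0.14268063 0.38065349] [-0.16387916  1.15399338  6.83188572] [ 0.15598971  0.21804449 -0.01585152]
```

carry_out:
  moves:
    - [0, 0, 0.0008, 0, 0]
    - [0, 0, 0.0008, 0.08, 0]
    - [0, 0, 0.0008, 0.2, 0]
    - [0, 0, 0.0008, 0.32, 0]
    - [0, 0, 0.0008, 0.44, 0]
    - [0, 0, 0.0008, 0.56, 0]
    - [0, 0, 0.0008, 0.68, 0]
    - [0, 0, 0.0008, 0.8, 0]

```text
clock: 13.3
tcp_pos: [0.6499, 0.1421, 0.3802]
orientation: [0.754, 3.047, 0.001]
contact_force: [-0.3, -0.7, 7.5]
grip_width: 0.013
gripper_force: 60.7
```

```bash
python3 -c "
from h import *
go(.649,.1426,.3796,.32);o=r.get_obs();print(o['tcp_pos'],o['contact_force'],o['moment'],o['grip_width'])
"
```

```text
shift [0.001  0.0001 0.0006] roll 0.7657 tool y yaw 1.0857 tilt 0.0023 j7 0.917 t 13.3
[0.64987634 0.14205563 0.38016253] [-0.26702026 -0.68990767  7.49947521] [-0.21574127  0.00409074 -0.02244926] 0.01301613534240663
```

carry_out:
  moves:
    - [0, 0, 0, 0.1, 0]
    - [0, 0, 0, 0.22, 0]
    - [0, 0, 0, 0.34, 0]
    - [0, 0, 0, 0.46, 0]
    - [0, 0, 0, 0.56, 0]
    - [0, 0, 0, 0.64, 0]
    - [0, 0, 0, 0.7, 0]
    - [0, 0, 0, 0.72, 0]

```text
clock: 14.1
tcp_pos: [0.6498, 0.1419, 0.38]
orientation: [1.776, 2.59, 0.001]
contact_force: [-0.1, -0.7, 8.4]
grip_width: 0.0132
gripper_force: 60.7
```

```bash
python3 -c "
from h import *
go(.649,.1426,.3796,.32);o=r.get_obs();print(o['tcp_pos'],o['contact_force'],o['moment'],o['grip_width'])
"
```

```text
shift [ 0.0009 -0.0005  0.0004] roll 0.0486 tool y yaw 0.3686 tilt 0.0018 j7 0.283 t 14.1
[0.64977063 0.1419471  0.37998107] [-0.14231106 -0.73941596  8.35034781] [-0.18952807  0.08454576  0.04541926] 0.013186981346874503
```

carry_out:
  moves:
    - [0, 0, 0, 0.02, 0]
    - [0, 0, 0, 0.04, 0]
    - [0, 0, 0, 0.06, 0]
    - [0, 0, 0, 0.07, 0]
    - [0, 0, 0, 0.08, 0]
    - [0, 0, 0, 0.09, 0]
    - [0, 0, 0, 0.09, 0]
    - [0, 0, 0, 0.09, 0]

```text
clock: 14.9
tcp_pos: [0.6498, 0.1419, 0.38]
orientation: [1.888, 2.509, 0.001]
contact_force: [-0.1, 0.7, 7.2]
grip_width: 0.0132
gripper_force: 60.7
```

```bash
python3 -c "
from h import *
go(.649,.1426,.3796,.32);o=r.get_obs();print(o['tcp_pos'],o['contact_force'],o['moment'],o['grip_width'])
"
```

```text
shift [ 0.0009 -0.0005  0.0004] roll -0.0396 tool y yaw 0.2804 tilt 0.0017 j7 0.206 t 14.9
[0.64976032 0.14187807 0.38002709] [-0.14419907  0.73926018  7.15484171] [-0.21712919  0.19311976  0.0319215 ] 0.01322277803909474
```

carry_out:
  moves:
    - [0, 0, 0, 0.02, 0]
    - [0, 0, 0, 0.04, 0]
    - [0, 0, 0, 0.05, 0]
    - [0, 0, 0, 0.06, 0]
    - [0, 0, 0, 0.07, 0]
    - [0, 0, 0, 0.08, 0]
    - [0, 0, 0, 0.08, 0]
    - [0, 0, 0, 0.08, 0]

```text
clock: 15.7
tcp_pos: [0.6497, 0.1421, 0.38]
orientation: [1.984, 2.434, 0.0]
contact_force: [-0.7, -0.9, 8.1]
grip_width: 0.0132
gripper_force: 61.9
```

```bash
python3 -c "
from h import *
go(.649,.1426,.3796,.32);o=r.get_obs();print(o['tcp_pos'],o['contact_force'],o['moment'],o['grip_width'])
"
```

```text
shift [ 0.0006 -0.0006  0.0004] roll -0.1168 tool y yaw 0.2032 tilt 0.0019 j7 0.137 t 15.7
[0.6497004  0.14211712 0.37999967] [-0.69503214 -0.94124534  8.0777254 ] [-0.288703    0.19189811  1.01739021] 0.013187582270779142
```

The hard stop shows as a 1 N·m moment. I'll relax slightly and let it rise.

carry_out:
  moves:
    - [0, 0, 0, -0.03, 0]
    - [0, 0, 0, -0.04, 0]
    - [0, 0, -0.001, -0.04, 0]
    - [0, 0, -0.002, -0.04, 0]
    - [0, 0, -0.003, -0.04, 0]
    - [0, 0, -0.004, -0.04, 0]
    - [0, 0, -0.0055, -0.04, 0]
    - [0, 0, -0.0055, -0.04, 0]

```text
clock: 16.5
tcp_pos: [0.6496, 0.142, 0.3849]
orientation: [1.938, 2.471, 0.001]
contact_force: [0.5, -0.2, 4.0]
grip_width: 0.0132
gripper_force: 60.2
```

```bash
python3 -c "
from h import *
go(.649,.1426,.3796,.32);o=r.get_obs();print(o['tcp_pos'],o['contact_force'],o['moment'],o['grip_width'])
"
```

```text
shift [ 0.0007 -0.0005  0.0053] roll -0.0795 tool y yaw 0.2405 tilt 0.0013 j7 0.168 t 16.5
[0.64963707 0.14203163 0.38494212] [ 0.46509513 -0.24425734  3.96829113] [-0.26059687 -0.27806002 -0.06092689] 0.013167854557012564
```

It is above the stuck level and in the pockets. Rising 1 mm more, then releasing.

carry_out:
  moves:
    - [0, 0, -0.0008, 0, 0]
    - [0, 0, -0.0008, 0, 0]
    - [0, 0, -0.0008, 0, 0.02]
    - [0, 0, -0.0008, 0, 0.04]
    - [0, 0, -0.0008, 0, 0.05]
    - [0, 0, -0.0008, 0, 0.05]
    - [0, 0, -0.0008, 0, 0.05]
    - [0, 0, -0.01, 0, 0.05]

```text
clock: 17.3
tcp_pos: [0.6488, 0.1427, 0.3933]
orientation: [-1.937, -2.471, 0.004]
contact_force: [0.4, 0.5, -0.2]
grip_width: 0.0503
gripper_force: 0.0
```

carry_out:
  moves:
    - [0, 0, -0.03, 0, 0.05]
    - [0, 0, -0.06, 0, 0.05]
    - [0, 0, -0.09, 0, 0.05]
    - [-0.02, -0.03, -0.1, 0, 0.05]
    - [-0.04, -0.06, -0.1, 0, 0.05]
    - [-0.06, -0.1, -0.1, 0, 0.05]
    - [-0.08, -0.14, -0.1, 0, 0.05]
    - [-0.09, -0.15, -0.1, 0, 0.05]

```text
clock: 18.1
tcp_pos: [0.5223, 0.0154, 0.4952]
orientation: [-1.943, -2.467, -0.001]
contact_force: [0.8, 0.7, 0.1]
grip_width: 0.0501
gripper_force: 0.0
```

```bash
python3 -c "
from h import *
o=r.get_obs();print(o['tcp_pos'],o['contact_force'])
a=save('scene','s4.png');b=save('top','t4.png')
o=np.zeros((600,800,3),np.uint8)
o[:,:480]=cv2.resize(a[215:340,210:310],(480,600));o[:400,480:]=cv2.resize(b[130:230,110:190],(320,400))
cv2.imwrite('pics/z4.png',o[:,:,::-1])
s=[.6495,.1422]
for d in(.024,.027,.012): print(d,proj('scene',[*s,.144-d+.123]))
"
```

```text
[0.52226012 0.01541429 0.49521422] [0.83289069 0.69744946 0.07118516]
0.024 [264.65115512 232.14172127]
0.027 [264.60345962 232.97318571]
0.012 [264.84410765 228.77802456]
```

View pics/z4.png

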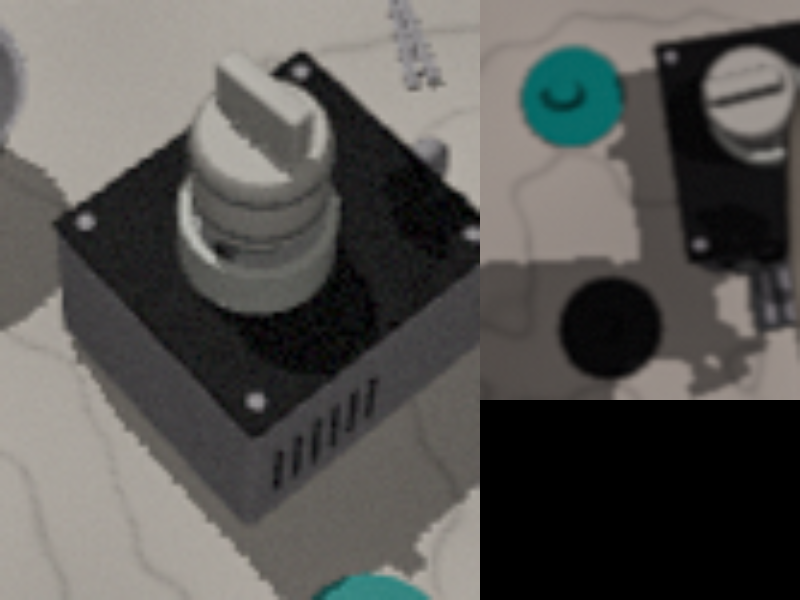

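The cartridge appears seated upright in the collar (scene crop, bar top around (265,95)), and the cover lies flat at (610,327) in the right-hand crop. One numeric check of tilt and depth before handing in.

```bash
python3 - <<'E'
from h import *
np.set_printoptions(linewidth=250,threshold=100000)
a=cv2.imread('pics/s4.png').max(2);b=cv2.imread('pics/t4.png').max(2)
print(a[223:250,250:282]);print(b[140:172,162:192])
e=np.array([np.cos(.2405),np.sin(.2405)]);n=np.array([-e[1],e[0]])  # bar axis is perp. to tool y
for s,t in((1,1),(1,-1),(-1,-1),(-1,1)):
    p=np.array([.6492,.1424])+s*.025*n+t*.007*e
    print(proj('scene',[*p,.243]),proj('top',[*p,.243]))
E
```

```text
[[167 168 170 170 170 169 169 170 171 170 168 170 169 171 171 173 175 168 173 169 171 172 172 170 171 172 169 169 170 170 166 164]
 [168 169 168 167 170 170 169 168 168 170 168 171 170 171 172 172 172 170 171 171 171 172 168 171 173 171 169 164 162 160 158 157]
 [167 167 168 171 166 171 169 165 163 164 162 168 172 170 169 169 168 169 171 172 171 161 132 145 170 167 160 153 151 155 154 155]
 [169 169 167 169 168 170 167 167 175 174 168 158 170 169 167 162 162 164 165 167 148  77  14  24 100 161 161 160 165 167 166 166]
 [166 170 168 171 168 167 173 186 179 179 175 169 161 162 160 150 154 154 155 139  40  17  25  19  29 106 171 172 169 171 170 170]
 [168 169 168 169 158 147 170 182 182 178 177 178 169 156 151 149 164 148  75  25  26  61  81  70  35  33 113 175 171 175 170 171]
 [169 166 169 170 156 106 135 167 183 182 179 177 175 171 160 153 142  78  21  21  56 116 152 140  78  21  35  89 149 174 171 171]
 [168 170 169 172 158  97  85 124 163 179 183 180 178 174 174 159  87  22  15  26  41 111 147 131  54  22  15  18  79 148 173 170]
 [170 169 169 170 159  98  85  85 116 155 175 182 18
[... 5898 characters left out ...]
7   9   7   7   6  10  15  37  59  77  81  84  91 113 134 138 138 139 147 150 126  72  68  90  95  96  94]
 [  9   8  11  11   7  11   8   9   6   8  11  29  43  61  81 105 127 141 144 142 135 125 111  83  52  65  90  97  95  96]
 [ 17  15  16  13   9  11  10  11  10  10   8  10  16  30  48  68  80  86  89  86  83  74  64  46  39  67  92  98  96  96]
 [ 17  17  19  19  17  17  15  18  16  15  13  16  13  10  18  25  30  34  38  39  36  38  35  28  36  68  91  96  96  96]]
[271.14387147 241.06613158] [165.25392344 149.85617775]
[275.7431458  237.18011856] [166.5164     154.91627186]
[258.68052486 223.48601263] [184.92785187 150.195739  ]
[254.07145239 227.19617396] [183.64767052 145.14825526]
```

Bar-top corners match the locked-pose prediction within about 1 px in both views, so I'm handing in.

```bash
python3 -c "
from bench import r
print(r.hand_in())"
```

```text
the job is handed in; nothing more can be done
None
```

I handed the job in at about 18 s; no verdict came back. The dust cover lies flat, knob up, on the marble, and the cartridge was turned to its stop and looks locked upright in the socket: its bar top is within about 1–1.5 pixels of the predicted locked pose in both cameras.

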